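# Dispense a brass ball from a two-lane gate feeder

### The job

Push the blue catch tray sideways, fully home against the stop on the brass ball's side of the feeder, then press down the red paddle of the lever on that same side so its gate lifts and the brass ball rolls into the tray, and let the paddle come back up so the gate shuts. Do it all by pushing with the fingers: do not touch or pick up the balls, keep off the steel ball's lever, and leave the other things on the bench where they are.

Things in the scene. Friction and masses are not known exactly. Their poses are not given: they have to be found in the camera images.
- feeder: two-lane ball feeder, bolted down (place and yaw vary). Green base plate 270 by 270 by 10 mm (x -170 to +100 mm, y -135 to +135 mm). Origin: on the bench top, midway between the lanes; x points away from the robot at yaw 0, y left, z up. The blue catch tray slides across in front (-x) of the lanes' lips
- lip_left (a point): middle of the left lane's lip, where its ball drops off: 58 mm above the bench, at x -80, y +60 mm in the feeder's frame. The open-topped lane climbs along x to its far end at x +70 mm (walls up to 110 mm above the bench). A steel gate at x -40 mm, on the front end of this side's lever, shuts it; the lever's bar runs along the lane's outer side, up to 115 mm high
- lip_right (a point): middle of the right lane's lip, where its ball drops off: 58 mm above the bench, at x -80, y -60 mm in the feeder's frame. The open-topped lane climbs along x to its far end at x +70 mm (walls up to 110 mm above the bench). A steel gate at x -40 mm, on the front end of this side's lever, shuts it; the lever's bar runs along the lane's outer side, up to 115 mm high
- stop_left (a point): middle of the top of the left low grey tray stop, 32 mm above the bench, at x -115, y +108 mm in the feeder's frame; the stop is 60 (x) by 8 (y) by 22 mm. The tray's left wall reaches it when the tray stands under the left lane
- stop_right (a point): middle of the top of the right low grey tray stop, 32 mm above the bench, at x -115, y -108 mm in the feeder's frame; the stop is 60 (x) by 8 (y) by 22 mm. The tray's right wall reaches it when the tray stands under the right lane
- lever_left (a joint): angle of the left (+y) rocking lever in rad: 0 at rest (spring-held, gate closed), 0.5 fully pressed, when it meets its stop; the ball gets out from about 0.35. Returns to 0 by its spring when let go. Pivot: along the feeder's y, 105 mm above the bench at x +10 mm
- lever_right (a joint): angle of the right (-y) rocking lever in rad: 0 at rest (spring-held, gate closed), 0.5 fully pressed, when it meets its stop; the ball gets out from about 0.35. Returns to 0 by its spring when let go. Pivot: along the feeder's y, 105 mm above the bench at x +10 mm
- paddle_left (a point): middle of the top face of the left lever's red square paddle (42 by 42 by 8 mm). At rest: level, 112 mm above the bench, at x +70, y +105 mm in the feeder's frame. Press straight down here: it sinks 30 mm in all (to 82 mm) while tilting 0.5 rad; the spring resists with 3 N at first, 7 N fully down. The lane's wall stands 24 mm to its inner side (top 105 mm above the bench)
- paddle_right (a point): middle of the top face of the right lever's red square paddle (42 by 42 by 8 mm). At rest: level, 112 mm above the bench, at x +70, y -105 mm in the feeder's frame. Press straight down here: it sinks 30 mm in all (to 82 mm) while tilting 0.5 rad; the spring resists with 3 N at first, 7 N fully down. The lane's wall stands 24 mm to its inner side (top 105 mm above the bench)
- tray (a joint): position in m of the blue catch tray along the feeder's y: +0.06 at the left stop (under the left lane's lip), -0.06 at the right stop (under the right lane's lip); starts somewhere between. Stays where it is left; about 2 to 3 N moves it
- tray_in (a point): centre of the catch tray's inner floor, 18 mm above the bench, at x -115 mm in the feeder's frame; axes as the feeder's. Open tray, 90 (x) by 88 mm (y) outside, walls 4 mm thick, 14 to 50 mm above the bench. It slides only along the feeder's y. A fingertip 38 mm above the bench pushes the outside of a side wall and clears the stops and the base plate (top at 10 mm)
- brass_ball: brass-yellow solid ball, 30 mm across, about 120 g, waiting behind the gate of one of the two lanes (either one); origin at its centre, about 82 mm above the bench at first
- steel_ball: grey steel ball, 30 mm across, about 110 g, waiting behind the gate of the other lane; origin at its centre
- tub: white lidded plastic tub, 52 mm across, 62 mm tall, standing on the feeder's base between the lanes (a bystander; origin: centre of its underside)
- finial: small turned copper finial, 34 mm across, 42 mm tall, standing on the bench beyond the feeder's left edge (a bystander; origin: centre of its underside)
- collar: steel collar, 38 mm across, 22 mm tall, lying flat on the bench beyond the feeder's right edge (a bystander; origin: centre of its underside)
- hammer: hammer, 260 mm long, lying on the bench to the left (a bystander)
- brush: brush, 190 mm long, lying on the bench to the right (a bystander)
- tape_roll: roll of tape, 90 mm across, 45 mm tall, lying flat to the right (a bystander; origin: centre of its underside)
- rivet_pot: open steel pot, 70 mm across, 70 mm tall, to the left (a bystander; origin: centre of its underside)

How it is judged (in metres and radians):
On the way, in this order (a step that is already met when the one before it is completed fails the run):
1. the catch tray has been pushed to the stop under the brass ball's lane, the brass ball still behind its gate (x of brass_ball in the frame of feeder above -0.034 m and z of brass_ball in the frame of feeder above 0.07 m and ((y of brass_ball in the frame of feeder above 0 m and value of joint tray above 0.052 m) or (y of brass_ball in the frame of feeder below 0 m and value of joint tray below -0.052 m)) and y of brass_ball in the frame of tray_in between -0.012 and 0.012 m), for 0.2 s.
2. the brass lane's paddle is pressed down and its gate lifts, the tray standing under that lane (((y of brass_ball in the frame of feeder above 0 m and value of joint tray above 0.052 m) or (y of brass_ball in the frame of feeder below 0 m and value of joint tray below -0.052 m)) and ((y of brass_ball in the frame of feeder above 0 m and value of joint lever_left above 0.18 rad) or (y of brass_ball in the frame of feeder below 0 m and value of joint lever_right above 0.18 rad))).
3. the brass ball lies in the tray (x of brass_ball in the frame of tray_in between -0.041 and 0.041 m and y of brass_ball in the frame of tray_in between -0.04 and 0.04 m and z of brass_ball in the frame of tray_in below 0.023 m), for 0.1 s.
At the end, for the whole second after the job is handed in: The brass ball lies at rest in the catch tray, the tray within 8 mm of the stop on the side the brass ball came from; both levers are back up (within 0.05 rad of rest) and the steel ball still waits behind its gate (all of step 3 and ((y of brass_ball in the frame of feeder above 0 m and value of joint tray above 0.052 m) or (y of brass_ball in the frame of feeder below 0 m and value of joint tray below -0.052 m)) and value of joint each of lever_left, lever_right below 0.05 rad and x of steel_ball in the frame of feeder above -0.034 m and z of steel_ball in the frame of feeder above 0.07 m and linear speed of brass_ball below 0.05 m/s); the robot touches nothing.
It fails at once if the steel ball's lever is pressed (more than 0.12 rad) ((y of brass_ball in the frame of feeder above 0 m and value of joint lever_right above 0.12 rad) or (y of brass_ball in the frame of feeder below 0 m and value of joint lever_left above 0.12 rad)).
It fails at once if the robot touches a ball (contact force between any of the fingers, the arm and brass_ball above 0.3 N or contact force between any of the fingers, the arm and steel_ball above 0.3 N).
It fails at once if a ball is lifted (its centre more than 130 mm above the bench) (height (world z) of any of brass_ball, steel_ball above 0.13 m).
It fails at once if a bystander is moved or lifted (more than 20 mm) (distance of any of tub, finial, collar, hammer, brush, tape_roll, rivet_pot from where it was at the start of the episode above 0.02 m).
It also fails if it takes over 35 s, if anything falls off the work surface, if the arm or the gripper's body presses on something with over 40 N, if the wrist force passes 120 N, or if a joint passes its speed limit or range.

### The arm

A 6-joint arm with a two-finger parallel gripper is mounted at the origin on the work surface. World frame = base frame: x ahead of the robot, y to its left, z up, the work surface at z = 0. Lengths are in m, angles in degrees, forces in N, time in s.
With the tool pointing down it reaches from about 0.35 to 0.875 m from the base axis. Payload 4.2 kg.
Tool frame: the origin (TCP) lies midway between the tips of the shut fingers; the grasp point (between the pads) lies 19 mm behind it (hold_point_z is the z of the grasp point in the tool frame, in m); z points along the fingers, y is the direction in which the jaws open and shut (so a half turn about z gives the same grasp; the last joint's range is limited). The gripper opens to 87 mm and grips with 3 to 60 N. Pads are 19 mm wide; open, the fingers measure 117 mm over their backs; the gripper's body (75 mm by 190 mm) begins 51 mm behind the grasp point.
Start: joints at [-59.496, 22.042, 0.453, 0, -68.411, -14.817], TCP at [0.169, -0.602, 0.223] pointing down, gripper open.
Joint ranges: [-179.83, 179.83], [-69.29, 118.12], [-61.27, 80.66], [-181.25, 117.63], [-171.15, -9.14], [-177.46, 177.46]. Speed limits (degrees/s): [159.86, 159.86, 180, 180, 180, 180].

### API

Orientations are given as a 3x3 rotation matrix whose columns are the frame's x, y, z axes.
In Python, from station import * gives the robot as it stands. The module is installed in compiled form; this text tells all that it offers.
- The arm moves only by the tool jog_arm, never from a script. Its argument "moves" is a list of rows, each a list of 7 numbers: the closure, from -1 (fully open) to 1 (shut), then the shift along the tool's x, y, z in m, then the turn, a rotation vector about the tool's x, y, z in rad. In form: [[gripper, x, y, z, wx, wy, wz], ...]. A call has exactly 10 rows; each row is the pose to reach, as a shift and turn from the pose commanded when the call began, along the tool's axes at that moment; what a row does not reach only later rows make up. A row lasts 1/12 s, in which the tool goes at most 41.7 mm and 7.16 degrees, less where a joint would pass 70% of its speed; a pose out of reach is approached as far as the arm can. A call with a gripper value outside its range is refused whole. The fingers move at their own pace and stop on an object; the grip force is fixed at half the most. Time passes only in rows, so rows that repeat a pose let the fingers close, or fill a call up. It gives the time, the measured TCP pose, the force and the opening at its end, in the units of the state.
- sense(): the state, without advancing time (a new reading comes with each control period).
- capture(name): name is "side" or "top"; returns a dict with "frame" (420x560x3 uint8, red, green, blue), "fov_y" (degrees; the focal length in pixels is half the picture's height over the tangent of half this angle, whatever the lens; pixels are square), "cx", "cy" (the principal point, pixels), "world_from_camera" (4x4, takes a point from camera to world coordinates). Camera axes: x right, y down, z forward; pixel columns grow to the right and rows downward; lengths in m; the calibration is good to about 2 mm. A picture is of the moment at which its call begins. There is no depth.
- finish_job(): hands the job in, once; it reports no verdict.
The state is a dict: "time_s": time; "joints": joint angles; "joint_velocities": joint speeds; "effort": joint torques, N m; "tcp_pos": TCP position; "ee_rot": TCP orientation; "wrist_force": force on the tool from outside, world axes, zero at the start; "moment": the same for the moment, N m; "gripper_width": opening from 0.0 (shut) to 1.0 (fully open).
Only numpy, scipy, OpenCV 4.12 (cv2) and the standard library are available. Lean on these libraries where they do the work, as an engineer would, in place of code of your own. Each camera call takes 0.05 s, during which the arm holds its last target.

## Working session

There is one attempt and no reset: what is moved stays moved. The work goes in short steps, Python scripts to look and compute and a tool call to move; the robot and the scene stay as the last step left them, time stands still between calls to the robot, and variables do not carry over. Pictures are saved under pics/ and viewed, and the job is handed in when it is done.

Besides the shell and the picture viewer there is one more tool, called after "Emit:" as name(argument=value, ...), one argument or row to a line, values as JSON. jog_arm: Moves the arm, as the interface text tells. Its arguments: {"type":"object","properties":{"moves":{"type":"array"}},"required":["moves"]}

```bash
mkdir -p pics
python3 - <<'E'
from station import *
import cv2,numpy as np
for n in("top","side"):
    c=capture(n);cv2.imwrite(f"pics/{n}0.png",c["frame"][:,:,::-1]);np.savez(f"{n}0.npz",**c)
    print(n,c["fov_y"],c["cx"],c["cy"],np.round(c["world_from_camera"],3).tolist())
s=sense();print(s["time_s"],s["tcp_pos"],np.round(s["ee_rot"],3).tolist(),s["gripper_width"])
E
```

```text
top 44.699631868141694 280.9102816063548 204.91455285004088 [[0.01, -0.999, 0.049, 0.489], [-1.0, -0.01, -0.002, -0.015], [0.003, -0.049, -0.999, 1.541], [0.0, 0.0, 0.0, 1.0]]
side 49.50302240534462 279.56386563530435 209.5798190334837 [[1.0, -0.001, 0.029, 0.562], [-0.022, -0.669, 0.743, -0.911], [0.019, -0.743, -0.669, 0.908], [0.0, 0.0, 0.0, 1.0]]
0.1 [ 0.16884302 -0.60121019  0.22158074] [[-0.963, -0.27, -0.001], [-0.27, 0.963, 0.002], [0.0, 0.002, -1.0]] 1.0008217161996948
```

View pics/top0.png

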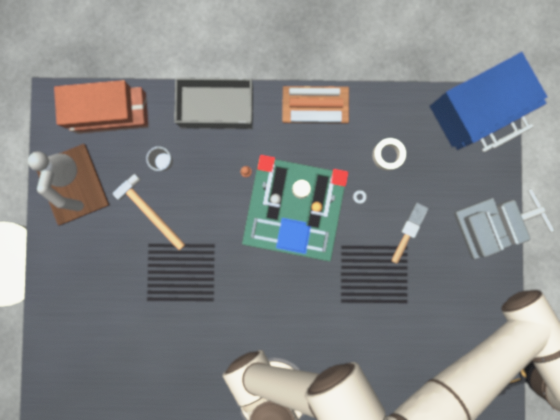

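View pics/side0.png

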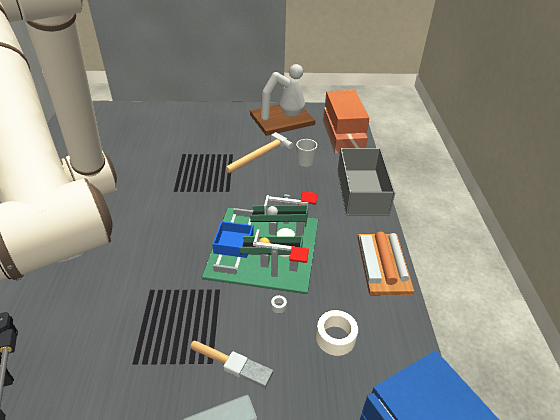

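Top view: the brass ball (317,207) is in the right lane and the steel ball (276,199) in the left. The red paddles are at (266,163) and (340,177), and the tray (293,235) is between the lanes. Next I measure the poses.

```bash
cat > h.py <<'E'
import numpy as np,cv2
def ray(c,u,v):
    f=210/np.tan(np.radians(float(c["fov_y"]))/2);T=np.array(c["world_from_camera"])
    d=T[:3,:3]@np.array([(u-c["cx"])/f,(v-c["cy"])/f,1]);return T[:3,3],d
def pt(c,u,v,z):
    o,d=ray(c,u,v);return o+d*(z-o[2])/d[2]
def proj(c,p):
    T=np.array(c["world_from_camera"]);q=T[:3,:3].T@(np.array(p)-T[:3,3]);f=210/np.tan(np.radians(float(c["fov_y"]))/2)
    return q[:2]/q[2]*f+[c["cx"],c["cy"]]
def blobs(c,lo,hi,box,n=3):
    h=cv2.cvtColor(np.ascontiguousarray(c["frame"]),cv2.COLOR_RGB2HSV);m=cv2.inRange(h,lo,hi)
    k=np.zeros_like(m);x0,y0,x1,y1=box;k[y0:y1,x0:x1]=m[y0:y1,x0:x1]
    cs,_=cv2.findContours(k,cv2.RETR_EXTERNAL,cv2.CHAIN_APPROX_NONE)
    return sorted(cs,key=cv2.contourArea)[::-1][:n]
R=((0,180,120),(6,255,255));B=((105,150,80),(125,255,255));G=((65,80,40),(90,255,255));Y=((15,120,120),(30,255,255))
def cen(k):
    M=cv2.moments(k);return M["m10"]/M["m00"],M["m01"]/M["m00"]
E
python3 - <<'E'
from h import *
t=dict(np.load("top0.npz"));s=dict(np.load("side0.npz"))
bt=(235,145,355,270);bs=(195,180,330,300)
for n,c,b in(("top",t,bt),("side",s,bs)):
    for nm,col,z in(("red",R,.112),("blue",B,.05),("yel",Y,.085)):
        for k in blobs(c,*col,b,2):
            if cv2.contourArea(k)<8: continue
            r=cv2.minAreaRect(k);u=cen(k);print(n,nm,np.round(u,1),cv2.contourArea(k),np.round(r[0],1),np.round(r[1],1),round(r[2],1),np.round(pt(c,*u,z),4))
k=blobs(t,*G,bt,1)[0];r=cv2.minAreaRect(k);print(r)
for p in cv2.boxPoints(r):print(p,np.round(pt(t,*p,.01),4))
# frame from reds
P=[pt(t,*cen(k),.112) for k in blobs(t,*R,bt,2)]
P.sort(key=lambda p:-p[1]);L,Rr=P;y=(L-Rr)[:2];print("sep",np.linalg.norm(y));y/=np.linalg.norm(y);x=np.array([y[1],-y[0]])
o=(L+Rr)[:2]/2-.07*x;print("o",o,"yaw",np.degrees(np.arctan2(x[1],x[0])))
for n,c in(("top",t),("side",s)):
  im=c["frame"][:,:,::-1].copy();
  im=cv2.resize(im[140:310,190:360],None,fx=4,fy=4,interpolation=cv2.INTER_CUBIC) if n=="side" else cv2.resize(im[140:275,225:370],None,fx=4,fy=4,interpolation=cv2.INTER_CUBIC)
  off=(190,140) if n=="side" else (225,140)
  for f in [(-.17,-.135,.01),(-.17,.135,.01),(.1,-.135,.01),(.1,.135,.01),(.07,.105,.112),(.07,-.105,.112),(-.115,.108,.032),(-.115,-.108,.032),(-.08,-.06,.058)]:
    q=proj(c,[*(o+f[0]*x+f[1]*y),f[2]]);q=((q-off+.5)*4).astype(int);cv2.drawMarker(im,tuple(map(int,q)),(255,0,255),0,12,1)
  cv2.imwrite(f"pics/{n}z.png",cv2.resize(im,None,fx=.88,fy=.88))
E
```

```text
top blue [293.2 235.5] 783.5 [293.3 235.3] [29.  29.8] 11.3 [ 0.4734 -0.0556  0.05  ]
top yel [317.5 205.4] 26.5 [316.8 205.6] [8.9 7.6] 18.4 [ 0.5603 -0.1232  0.085 ]
side red [298.8 254.1] 224.5 [298.7 254. ] [17.5 14.6] 8.1 [ 0.6379 -0.1835  0.112 ]
side red [308.8 197.1] 138.5 [308.6 197.3] [15.3 11.2] 7.1 [0.6759 0.0237 0.112 ]
side blue [230.7 238.1] 951.0 [232.4 238.8] [37.8 33.2] 7.8 [ 0.4676 -0.0693  0.05  ]
side yel [264.2 239.7] 36.5 [263.5 239.5] [ 5. 11.] 90.0 [ 0.5557 -0.1095  0.085 ]
((302.114013671875, 191.8076629638672), (54.393890380859375, 59.997459411621094), 2.045408248901367)
[273.86368 220.81657] [0.5164 0.0016 0.01  ]
[276.0051  160.85735] [ 0.6971 -0.003   0.01  ]
[330.36435 162.79875] [ 0.6929 -0.1668  0.01  ]
[328.22293 222.75798] [ 0.5123 -0.1614  0.01  ]Traceback (most recent call last):
  File "<stdin>", line 13, in <module>
ValueError: not enough values to unpack (expected 2, got 0)
```

```bash
python3 -c "
import cv2,numpy as np
a=cv2.imread('pics/topz.png');b=cv2.imread('pics/sidez.png');print(a.shape,b.shape)"
```

```text
[ WARN:0@0.014] global loadsave.cpp:275 findDecoder imread_('pics/topz.png'): can't open/read file: check file path/integrity
[ WARN:0@0.014] global loadsave.cpp:275 findDecoder imread_('pics/sidez.png'): can't open/read file: check file path/integrity
Traceback (most recent call last):
AttributeError: 'NoneType' object has no attribute 'shape'
```

```bash
sed -i 's/m=cv2.inRange(h,lo,hi)/h[...,0]=(h[...,0].astype(int)+10)%180; m=cv2.inRange(h,(lo[0]+10,)+lo[1:],(hi[0]+10,)+hi[1:])/; s/^R=((0,180,120),(6/R=((-10,140,120),(6/' h.py
cat > m.py <<'E'
from h import *
def frame(t,bt=(235,145,355,270)):
    P=[pt(t,*cen(k),.112) for k in blobs(t,*R,bt,2)]
    P.sort(key=lambda p:-p[1]);L,Rr=P;y=(L-Rr)[:2];sep=np.linalg.norm(y);y/=sep;x=np.array([y[1],-y[0]])
    return L,Rr,sep,(L+Rr)[:2]/2-.07*x,x,y
E
python3 - <<'E'
from m import *
t=dict(np.load("top0.npz"));s=dict(np.load("side0.npz"))
L,Rr,sep,o,x,y=frame(t);print(L,Rr,sep,"o",o,"yaw",np.degrees(np.arctan2(x[1],x[0])))
tr=pt(t,*cen(blobs(t,*B,(235,145,355,270),1)[0]),.045)[:2]-o;print("tray f",tr@x,tr@y)
for n,c in(("top",t),("side",s)):
  im=c["frame"][:,:,::-1].copy();
  off=(190,170) if n=="side" else (225,145)
  im=cv2.resize(im[off[1]:off[1]+130,off[0]:off[0]+150],None,fx=5,fy=5,interpolation=cv2.INTER_CUBIC)
  for f in [(-.17,-.135,.01),(-.17,.135,.01),(.1,-.135,.01),(.1,.135,.01),(.07,.105,.112),(.07,-.105,.112),(-.115,.108,.032),(-.115,-.108,.032),(-.08,-.06,.058)]:
    q=proj(c,[*(o+f[0]*x+f[1]*y),f[2]]);q=((q-off+.5)*5).astype(int);cv2.drawMarker(im,tuple(map(int,q)),(255,0,255),0,12,1)
  cv2.imwrite(f"pics/{n}z.png",im[:600])
E
```

```text
[0.67751569 0.02595534 0.112     ] [ 0.63960645 -0.1825007   0.112     ] 0.21187503540377028 o [ 0.58969065 -0.06574809] yaw -10.30701224567365
tray f -0.11627173272135076 -0.010963162166808108
```

```bash
sleep 1
```

```text
(no output)
```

View pics/topz.png

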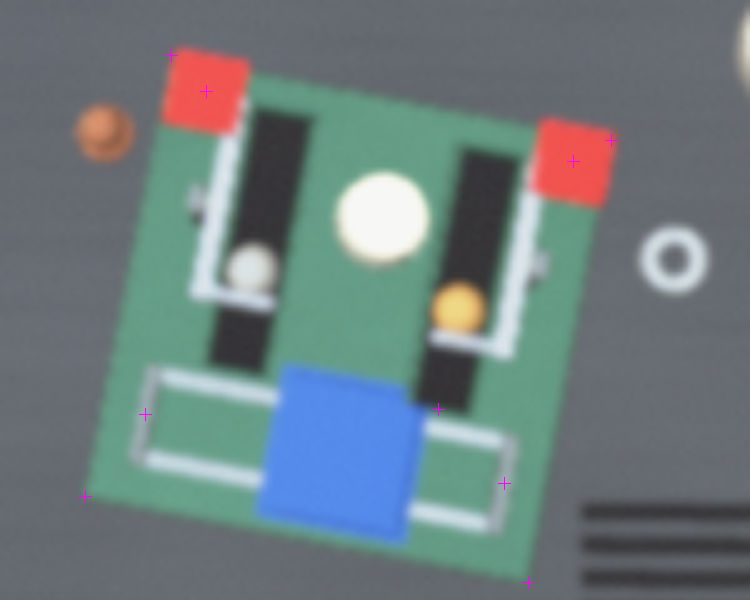

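View pics/sidez.png

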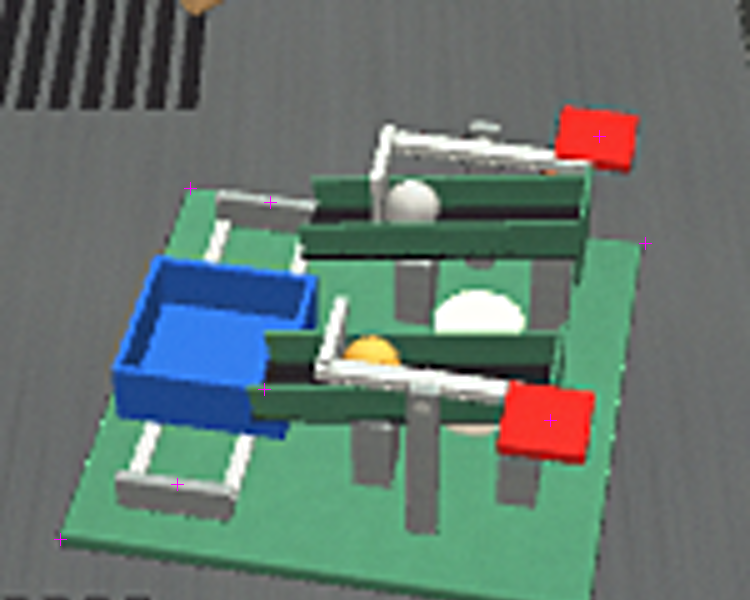

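Side view agrees: brass ball (372,350 in the crop) is on the near, −y side, and the projected marks land on the corners, stops and paddles. The paddle separation is 212 mm against 210 mm given. Next: the moves to the left of the tray.

```bash
cat > g.py <<'E'
from m import *
from station import *
from scipy.spatial.transform import Rotation as Ro
import sys
t=dict(np.load("top0.npz"));_,_,_,o,x,y=frame(t)
def go(fx,fy,z):
    s=sense();p=np.array(s["tcp_pos"]);Rm=np.array(s["ee_rot"]);w=np.array([*(o+fx*x+fy*y),z])
    Y=np.array([*y,0]);Z=np.array([0,0,-1.]);T=np.c_[np.cross(Y,Z),Y,Z]
    q=p[:2]-o
    print("t",round(s["time_s"],2),"p",np.round(p,4),"feeder",np.round([q@x,q@y],4),"F",np.round(s["wrist_force"],2),"w",round(s["gripper_width"],2),"J",np.round(s["joints"]))
    print("target",np.round(w,4),"shift",np.round(Rm.T@(w-p),4),"rot",np.round(Ro.from_matrix(Rm.T@T).as_rotvec(),4))
if __name__=="__main__": go(*map(float,sys.argv[1:4]))
E
python3 g.py -.13 .078 .2
```

```text
t 0.1 p [ 0.1688 -0.6012  0.2216] feeder [-0.3183 -0.6021] F [ 0.59 -0.82  0.37] w 1.0 J [-59.  22.   0.  -0. -68. -15.]
target [0.4757 0.0343 0.2   ] shift [-0.4672  0.5289  0.0226] rot [ 0.0019 -0.0006  0.4535]
```

Emit:
jog_arm(
  moves=[
    [1, -0.023, 0.026, 0, 0, 0, 0.045],
    [1, -0.047, 0.053, 0, 0, 0, 0.09],
    [1, -0.07, 0.079, 0, 0, 0, 0.135],
    [1, -0.094, 0.106, 0, 0, 0, 0.18],
    [1, -0.117, 0.132, 0, 0, 0, 0.225],
    [1, -0.14, 0.159, 0, 0, 0, 0.27],
    [1, -0.164, 0.185, 0, 0, 0, 0.315],
    [1, -0.187, 0.212, 0, 0, 0, 0.36],
    [1, -0.21, 0.238, 0, 0, 0, 0.405],
    [1, -0.234, 0.265, 0, 0, 0, 0.453],
  ],
)

```text
time_s: 0.93
tcp_pos: [0.3227, -0.2816, 0.2224]
ee_rot: [[-0.983, 0.181, -0.0], [0.181, 0.983, 0.0], [0.0, 0.0, -1.0]]
wrist_force: [1.3, -0.4, 0.1]
gripper_width: 0.324
```

```bash
python3 g.py -.13 .078 .2
```

```text
t 0.93 p [ 0.3227 -0.2816  0.2224] feeder [-0.2241 -0.2602] F [ 1.26 -0.4   0.14] w 0.32 J [-19.   2. -25.  -0. -62. -81.]
target [0.4757 0.0343 0.2   ] shift [-0.0934  0.3384  0.0224] rot [ 0.0002 -0.0003 -0.0021]
```

Emit:
jog_arm(
  moves=[
    [1, -0.01, 0.037, 0.002, 0, 0, 0],
    [1, -0.021, 0.075, 0.005, 0, 0, 0],
    [1, -0.031, 0.113, 0.007, 0, 0, 0],
    [1, -0.042, 0.15, 0.01, 0, 0, 0],
    [1, -0.052, 0.188, 0.012, 0, 0, 0],
    [1, -0.062, 0.226, 0.015, 0, 0, 0],
    [1, -0.073, 0.263, 0.017, 0, 0, 0],
    [1, -0.083, 0.301, 0.02, 0, 0, 0],
    [1, -0.093, 0.338, 0.022, 0, 0, 0],
    [1, -0.093, 0.338, 0.022, 0, 0, 0],
  ],
)

```text
time_s: 1.77
tcp_pos: [0.477, 0.0374, 0.1998]
ee_rot: [[-0.985, 0.173, 0.001], [0.173, 0.985, 0.0], [-0.001, 0.001, -1.0]]
wrist_force: [0.5, 0.1, 0.3]
gripper_width: 0.004
```

```bash
python3 g.py -.13 .078 .038
```

```text
t 1.77 p [0.477  0.0374 0.1998] feeder [-0.1293  0.0813] F [0.49 0.1  0.28] w 0.0 J [  24.    9.  -21.    0.  -60. -124.]
target [0.4757 0.0343 0.038 ] shift [ 0.0008 -0.0034  0.1618] rot [0.0006 0.001  0.006 ]
```

Emit:
jog_arm(
  moves=[
    [1, 0, 0, 0.02, 0, 0, 0],
    [1, 0, 0, 0.045, 0, 0, 0],
    [1, 0, 0, 0.07, 0, 0, 0],
    [1, 0, 0, 0.09, 0, 0, 0],
    [1, 0, 0, 0.11, 0, 0, 0],
    [1, 0, 0, 0.13, 0, 0, 0],
    [1, 0, 0, 0.145, 0, 0, 0],
    [1, 0, 0, 0.155, 0, 0, 0],
    [1, 0, 0, 0.162, 0, 0, 0],
    [1, 0, 0, 0.162, 0, 0, 0],
  ],
)

```text
time_s: 2.6
tcp_pos: [0.4732, 0.0322, 0.0371]
ee_rot: [[-0.984, 0.179, -0.003], [0.179, 0.984, -0.001], [0.003, -0.002, -1.0]]
wrist_force: [0.2, 0.1, 0.5]
gripper_width: 0.008
```

```bash
python3 g.py -.13 .0 .038
python3 - <<'E'
from station import *
import cv2
c=capture("side");cv2.imwrite("pics/s1.png",cv2.resize(c["frame"][150:310,170:370,::-1],None,fx=3.7,fy=3.7,interpolation=2))
E
```

```text
t 2.6 p [0.4732 0.0322 0.0371] feeder [-0.1321  0.0755] F [0.24 0.14 0.5 ] w 0.01 J [  24.   21.  -34.   -0.  -36. -124.]
target [ 0.4618 -0.0425  0.038 ] shift [-0.0021 -0.0755 -0.0008] rot [-0.0018 -0.0031  0.0002]
```

View pics/s1.png

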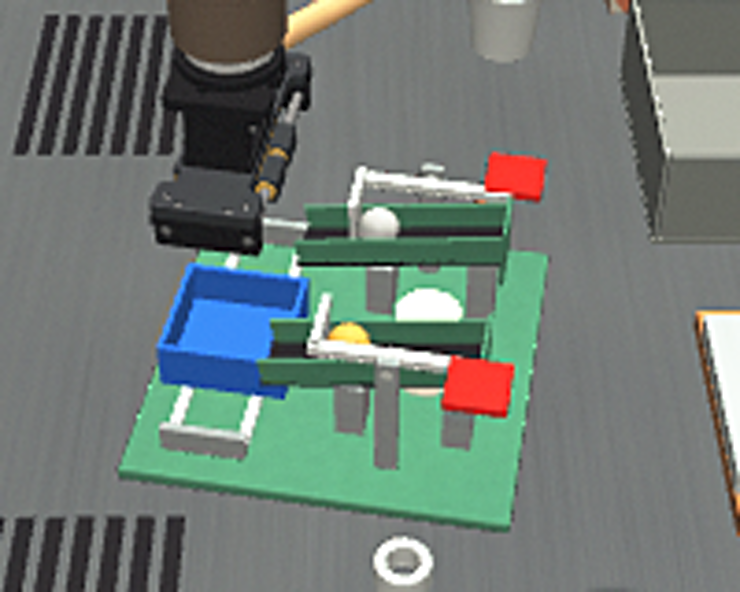

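The gripper (210,210) is standing just left of the tray and clear of the left lane. I'll push along −y.

Emit:
jog_arm(
  moves=[
    [1, 0, -0.008, 0, 0, 0, 0],
    [1, 0, -0.016, 0, 0, 0, 0],
    [1, 0, -0.024, 0, 0, 0, 0],
    [1, 0, -0.032, 0, 0, 0, 0],
    [1, 0, -0.04, 0, 0, 0, 0],
    [1, 0, -0.048, 0, 0, 0, 0],
    [1, 0, -0.056, 0, 0, 0, 0],
    [1, 0, -0.063, 0, 0, 0, 0],
    [1, 0, -0.069, 0, 0, 0, 0],
    [1, 0, -0.07, 0, 0, 0, 0],
  ],
)

```text
time_s: 3.48
tcp_pos: [0.462, -0.037, 0.0386]
ee_rot: [[-0.984, 0.179, 0.0], [0.179, 0.984, 0.0], [-0.0, 0.0, -1.0]]
wrist_force: [-1.1, 2.2, 1.6]
gripper_width: 0.008
```

```bash
cat > tr.py <<'E'
from g import *
c=capture("top");k=blobs(c,*B,(235,145,355,270),1)[0]
b=np.array([(pt(c,*q[0],.05)[:2]-o)@y for q in k]);q=pt(c,*cen(k),.047)[:2]-o;print("tray cen",q@x,q@y,"extent",b.min(),b.max())
cv2.imwrite(sys.argv[4],cv2.resize(c["frame"][145:265,225:375,::-1],None,fx=5,fy=5,interpolation=2))
go(*map(float,sys.argv[1:4]))
E
python3 tr.py -.13 -.005 .038 pics/t2.png
```

```text
tray cen -0.08372448062501883 -0.050584847632312316 extent -0.08926058386196782 -0.0057820679910107935
t 3.53 p [ 0.4618 -0.0369  0.0386] feeder [-0.131   0.0055] F [ 0.78 -0.37  0.31] w 0.01 J [  16.   20.  -35.    0.  -35. -116.]
target [ 0.4609 -0.0474  0.038 ] shift [-0.001  -0.0105  0.0006] rot [-0.0002 -0.0001 -0.0001]
```

View pics/t2.png

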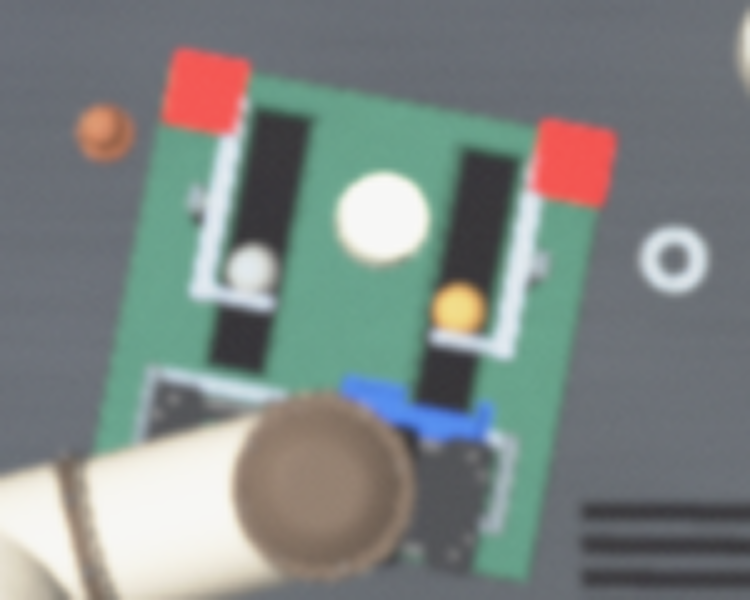

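The tray's right wall (490,420) is still short of the stop (505,480), with about 8–9 mm left. I'll continue slowly.

Emit:
jog_arm(
  moves=[
    [1, 0, -0.001, 0, 0, 0, 0],
    [1, 0, -0.002, 0, 0, 0, 0],
    [1, 0, -0.003, 0, 0, 0, 0],
    [1, 0, -0.004, 0, 0, 0, 0],
    [1, 0, -0.005, 0, 0, 0, 0],
    [1, 0, -0.006, 0, 0, 0, 0],
    [1, 0, -0.007, 0, 0, 0, 0],
    [1, 0, -0.008, 0, 0, 0, 0],
    [1, 0, -0.008, 0, 0, 0, 0],
    [1, 0, -0.008, 0, 0, 0, 0],
  ],
)

```text
time_s: 4.37
tcp_pos: [0.4604, -0.0442, 0.0385]
ee_rot: [[-0.984, 0.178, -0.0], [0.178, 0.984, -0.0], [0.0, -0.0, -1.0]]
wrist_force: [0.3, 1.9, 0.6]
gripper_width: 0.003
```

```bash
python3 tr.py -.13 -.005 .038 pics/t3.png
```

```text
tray cen -0.08396217717277561 -0.06292602678666562 extent -0.0960658454914576 -0.01437856264649343
t 4.42 p [ 0.4604 -0.0442  0.0385] feeder [-0.131  -0.0019] F [-0.83  0.31  0.06] w 0.0 J [  15.   20.  -35.    0.  -35. -115.]
target [ 0.4609 -0.0474  0.038 ] shift [-0.001  -0.0031  0.0005] rot [-0.0002 -0.0002  0.0007]
```

View pics/t3.png

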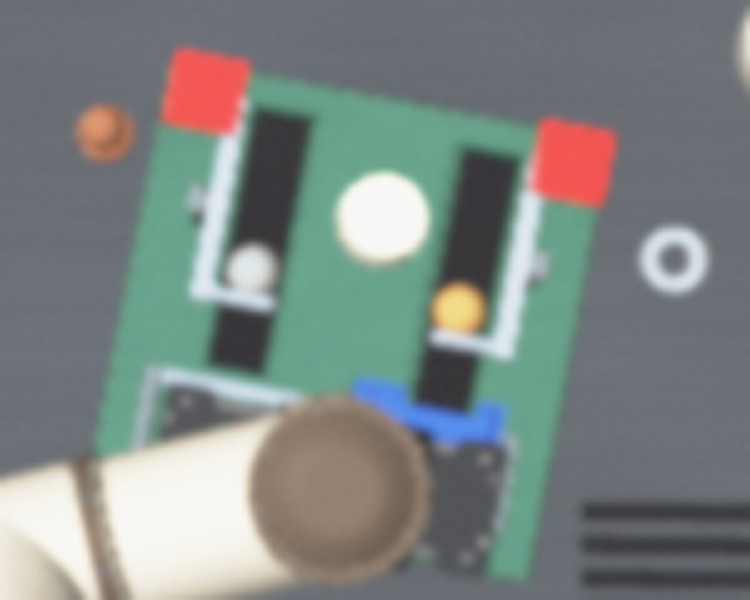

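The tray's right wall (503,420) is now 1–2 mm from the stop, but the force shows no contact yet, so I'll press up to 4 mm more.

Emit:
jog_arm(
  moves=[
    [1, 0, -0.001, 0, 0, 0, 0],
    [1, 0, -0.001, 0, 0, 0, 0],
    [1, 0, -0.002, 0, 0, 0, 0],
    [1, 0, -0.002, 0, 0, 0, 0],
    [1, 0, -0.003, 0, 0, 0, 0],
    [1, 0, -0.003, 0, 0, 0, 0],
    [1, 0, -0.003, 0, 0, 0, 0],
    [1, 0, -0.004, 0, 0, 0, 0],
    [1, 0, -0.004, 0, 0, 0, 0],
    [1, 0, -0.004, 0, 0, 0, 0],
  ],
)

```text
time_s: 5.25
tcp_pos: [0.4597, -0.0481, 0.0385]
ee_rot: [[-0.984, 0.178, -0.0], [0.178, 0.984, -0.0], [0.0, -0.0, -1.0]]
wrist_force: [-0.2, 1.9, -1.3]
gripper_width: 0.008
```

```bash
python3 g.py -.13 .02 .038
```

```text
t 5.25 p [ 0.4597 -0.0481  0.0385] feeder [-0.1311 -0.0059] F [-0.18  1.91 -1.3 ] w 0.01 J [  14.   20.  -35.    0.  -35. -115.]
target [ 0.4654 -0.0228  0.038 ] shift [-0.0011  0.0259  0.0005] rot [-0.0001 -0.0002  0.0006]
```

Emit:
jog_arm(
  moves=[
    [1, 0, -0.001, 0, 0, 0, 0],
    [1, 0, -0.001, 0, 0, 0, 0],
    [1, 0, -0.002, 0, 0, 0, 0],
    [1, 0, -0.002, 0, 0, 0, 0],
    [1, 0, -0.003, 0, 0, 0, 0],
    [1, 0, -0.003, 0, 0, 0, 0],
    [1, 0, -0.003, 0, 0, 0, 0],
    [1, 0, -0.004, 0, 0, 0, 0],
    [1, 0, -0.004, 0, 0, 0, 0],
    [1, 0, -0.004, 0, 0, 0, 0],
  ],
)

```text
time_s: 6.08
tcp_pos: [0.4596, -0.0494, 0.0386]
ee_rot: [[-0.984, 0.179, 0.002], [0.179, 0.984, 0.003], [-0.001, 0.004, -1.0]]
wrist_force: [-2.0, 17.2, 0.7]
gripper_width: 0.002
```

```bash
python3 tr.py -.13 .02 .038 pics/t4.png
```

```text
tray cen -0.08474451205954 -0.07721708334411696 extent -0.1017944244463131 -0.04520783059971408
t 6.13 p [ 0.4596 -0.0494  0.0386] feeder [-0.1309 -0.0072] F [-2.13 16.54  1.03] w 0.01 J [  14.   20.  -35.   -0.  -35. -114.]
target [ 0.4654 -0.0228  0.038 ] shift [-0.0009  0.0272  0.0007] rot [ 0.0037  0.0013 -0.0001]
```

View pics/t4.png

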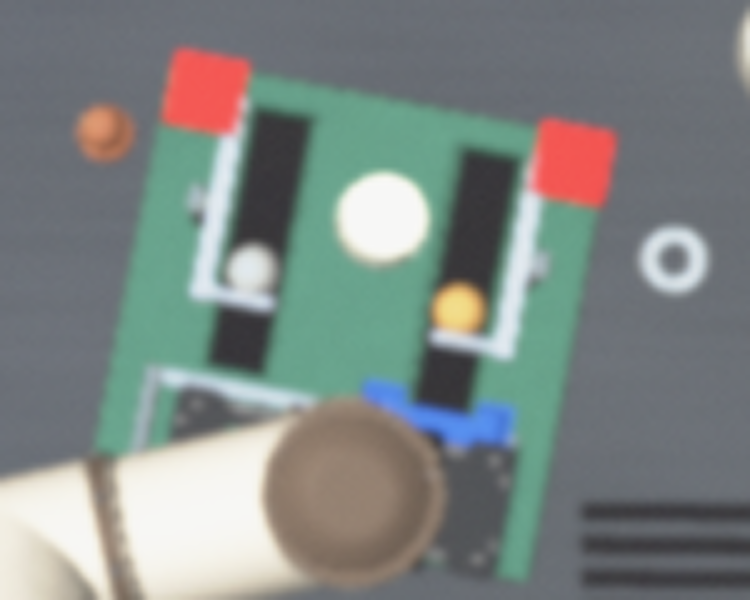

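The force is 17 N and motion has stopped, with the wall (510,425) against the stop, so the tray is home. Back off and rise.

Emit:
jog_arm(
  moves=[
    [1, 0, 0.01, 0, 0, 0, 0],
    [1, 0, 0.02, 0, 0, 0, 0],
    [1, 0, 0.025, -0.01, 0, 0, 0],
    [1, 0, 0.025, -0.04, 0, 0, 0],
    [1, 0, 0.025, -0.07, 0, 0, 0],
    [1, 0, 0.025, -0.1, 0, 0, 0],
    [1, 0, 0.025, -0.13, 0, 0, 0],
    [1, 0, 0.025, -0.15, 0, 0, 0],
    [1, 0, 0.025, -0.16, 0, 0, 0],
    [1, 0, 0.025, -0.16, 0, 0, 0],
  ],
)

```text
time_s: 6.97
tcp_pos: [0.4651, -0.0271, 0.2014]
ee_rot: [[-0.984, 0.178, 0.006], [0.178, 0.984, 0.0], [-0.006, 0.002, -1.0]]
wrist_force: [-0.0, 0.7, -0.2]
gripper_width: 0.003
```

```bash
python3 g.py .075 -.105 .17
```

```text
t 6.97 p [ 0.4651 -0.0271  0.2014] feeder [-0.1295  0.0157] F [-0.04  0.66 -0.25] w 0.0 J [  17.    7.  -23.    0.  -59. -117.]
target [ 0.6447 -0.1825  0.17  ] shift [-0.2041 -0.121   0.0325] rot [0.0016 0.006  0.0012]
```

Emit:
jog_arm(
  moves=[
    [1, -0.022, -0.013, 0, 0, 0, 0],
    [1, -0.045, -0.027, 0, 0, 0, 0],
    [1, -0.068, -0.04, 0, 0, 0, 0],
    [1, -0.091, -0.054, 0, 0, 0, 0],
    [1, -0.113, -0.067, 0, 0, 0, 0],
    [1, -0.136, -0.081, 0, 0, 0, 0],
    [1, -0.16, -0.094, 0, 0, 0, 0],
    [1, -0.182, -0.108, 0, 0, 0, 0],
    [1, -0.204, -0.121, 0.01, 0, 0, 0],
    [1, -0.204, -0.121, 0.03, 0, 0, 0],
  ],
)

```text
time_s: 7.8
tcp_pos: [0.6465, -0.1859, 0.1681]
ee_rot: [[-0.984, 0.18, 0.004], [0.18, 0.984, -0.002], [-0.005, -0.002, -1.0]]
wrist_force: [-0.2, 0.7, 0.2]
gripper_width: 0.005
```

```bash
python3 tr.py .075 -.105 .115 pics/t5.png;  python3 - <<'E'
from station import *
import cv2
c=capture("side");cv2.imwrite("pics/s5.png",cv2.resize(c["frame"][150:310,170:370,::-1],None,fx=3.7,fy=3.7,interpolation=2))
E
```

```text
tray cen -0.11614824685987374 -0.07376805093371692 extent -0.1017944244463131 -0.039478325195130844
t 7.85 p [ 0.6414 -0.1836  0.1613] feeder [ 0.072  -0.1067] F [-2.42  0.73 -4.13] w 0.0 J [ -2.  29.   3.  -0. -64. -98.]
target [ 0.6447 -0.1825  0.115 ] shift [-0.0034  0.0016  0.0463] rot [ 0.0004 -0.0086 -0.0025]
```

View pics/t5.png

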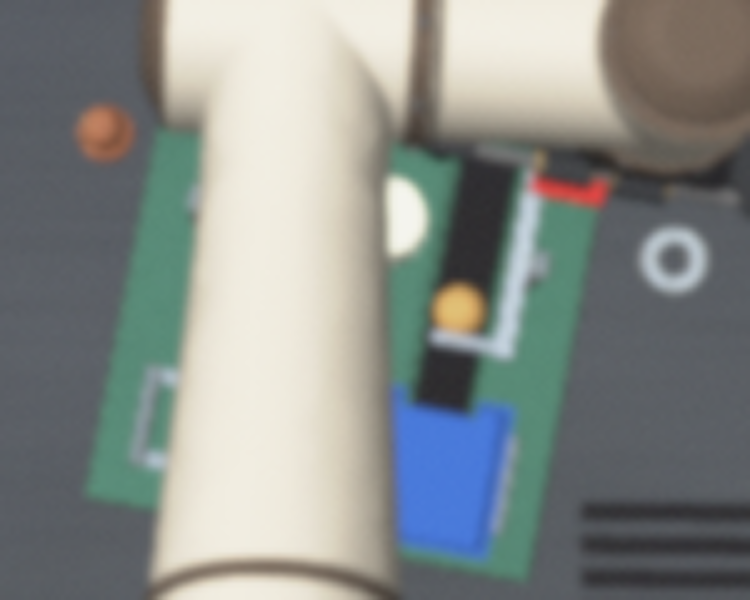

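View pics/s5.png

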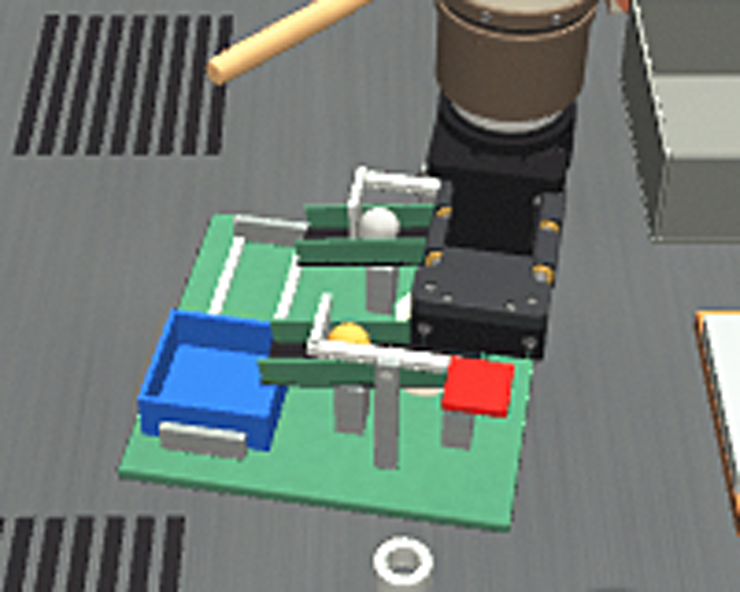

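The tray stays at the stop (510,410), and the gripper is over the right paddle (478,387 in the side view). Descend and press gradually.

Emit:
jog_arm(
  moves=[
    [1, -0.001, 0, 0, 0, 0, 0],
    [1, -0.002, 0, 0.01, 0, 0, 0],
    [1, -0.002, 0, 0.02, 0, 0, 0],
    [1, -0.002, 0, 0.03, 0, 0, 0],
    [1, -0.002, 0, 0.038, 0, 0, 0],
    [1, -0.002, 0, 0.043, 0, 0, 0],
    [1, -0.002, 0, 0.048, 0, 0, 0],
    [1, -0.002, 0, 0.052, 0, 0, 0],
    [1, -0.002, 0, 0.056, 0, 0, 0],
    [1, -0.002, 0, 0.056, 0, 0, 0],
  ],
)

```text
time_s: 8.73
tcp_pos: [0.6448, -0.1831, 0.1122]
ee_rot: [[-0.984, 0.178, 0.0], [0.178, 0.984, -0.0], [-0.0, -0.0, -1.0]]
wrist_force: [-0.4, 0.3, 1.1]
gripper_width: 0.006
```

```bash
python3 g.py .073 -.105 .088;  python3 - <<'E'
from station import *
import cv2
c=capture("side");cv2.imwrite("pics/s6.png",cv2.resize(c["frame"][150:310,170:370,::-1],None,fx=3.7,fy=3.7,interpolation=2))
E
```

```text
t 8.73 p [ 0.6448 -0.1831  0.1122] feeder [ 0.0752 -0.1056] F [-0.38  0.28  1.14] w 0.01 J [ -2.  31.  -1.   0. -58. -98.]
target [ 0.6427 -0.1821  0.088 ] shift [0.0022 0.0006 0.0242] rot [-0.0001  0.0002  0.0007]
```

View pics/s6.png

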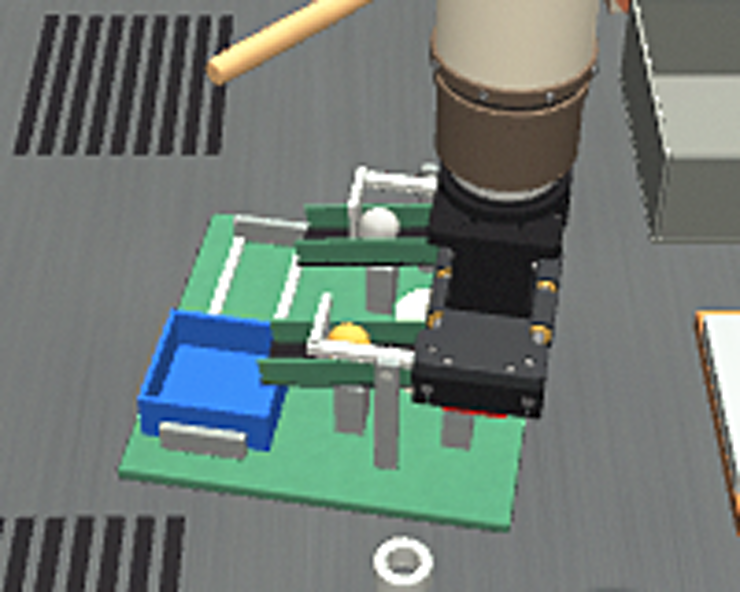

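The tip is at 112 mm, just touching the paddle (its red edge shows at 475,412), and the gate is still shut. Press 27 mm and hold.

Emit:
jog_arm(
  moves=[
    [1, 0, 0, 0.004, 0, 0, 0],
    [1, 0, 0, 0.009, 0, 0, 0],
    [1, 0, 0, 0.014, 0, 0, 0],
    [1, 0, 0, 0.019, 0, 0, 0],
    [1, 0, 0, 0.023, 0, 0, 0],
    [1, 0, 0, 0.026, 0, 0, 0],
    [1, 0, 0, 0.027, 0, 0, 0],
    [1, 0, 0, 0.027, 0, 0, 0],
    [1, 0, 0, 0.027, 0, 0, 0],
    [1, 0, 0, 0.027, 0, 0, 0],
  ],
)

```text
time_s: 9.62
tcp_pos: [0.6448, -0.1833, 0.086]
ee_rot: [[-0.984, 0.178, 0.0], [0.178, 0.984, -0.001], [-0.0, -0.0, -1.0]]
wrist_force: [-1.6, -0.1, 6.1]
gripper_width: 0.005
```

```bash
python3 g.py .073 -.105 .088;  python3 - <<'E'
from station import *
import cv2
c=capture("side");cv2.imwrite("pics/s7.png",cv2.resize(c["frame"][150:310,170:370,::-1],None,fx=3.7,fy=3.7,interpolation=2))
E
```

```text
t 9.62 p [ 0.6448 -0.1833  0.086 ] feeder [ 0.0752 -0.1058] F [-1.61 -0.11  6.12] w 0.0 J [ -2.  33.  -2.   0. -55. -98.]
target [ 0.6427 -0.1821  0.088 ] shift [ 0.0022  0.0008 -0.002 ] rot [-0.0005  0.0004  0.001 ]
```

View pics/s7.png

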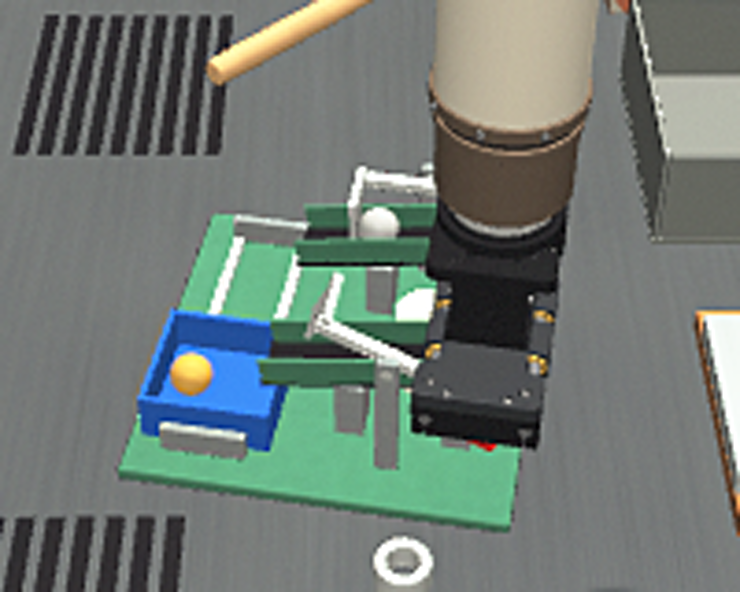

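The brass ball (192,373) is in the tray, and the gate is up. Release upwards.

Emit:
jog_arm(
  moves=[
    [1, 0, 0, -0.006, 0, 0, 0],
    [1, 0, 0, -0.012, 0, 0, 0],
    [1, 0, 0, -0.018, 0, 0, 0],
    [1, 0, 0, -0.024, 0, 0, 0],
    [1, 0, 0, -0.035, 0, 0, 0],
    [1, 0, 0, -0.05, 0, 0, 0],
    [1, 0, 0, -0.07, 0, 0, 0],
    [1, 0, 0, -0.09, 0, 0, 0],
    [1, 0, 0, -0.11, 0, 0, 0],
    [1, 0, 0, -0.12, 0, 0, 0],
  ],
)

```text
time_s: 10.5
tcp_pos: [0.6439, -0.1829, 0.2075]
ee_rot: [[-0.984, 0.178, -0.001], [0.178, 0.984, 0.0], [0.001, 0.0, -1.0]]
wrist_force: [-0.2, 0.5, 0.8]
gripper_width: 0.004
```

Emit:
jog_arm(
  moves=[
    [1, 0, 0, -0.01, 0, 0, 0],
    [1, 0, 0, -0.01, 0, 0, 0],
    [1, 0, 0, -0.01, 0, 0, 0],
    [1, 0, 0, -0.01, 0, 0, 0],
    [1, 0, 0, -0.01, 0, 0, 0],
    [1, 0, 0, -0.01, 0, 0, 0],
    [1, 0, 0, -0.01, 0, 0, 0],
    [1, 0, 0, -0.01, 0, 0, 0],
    [1, 0, 0, -0.01, 0, 0, 0],
    [1, 0, 0, -0.01, 0, 0, 0],
  ],
)

```text
time_s: 11.33
tcp_pos: [0.6446, -0.1831, 0.2154]
ee_rot: [[-0.984, 0.178, -0.0], [0.178, 0.984, 0.0], [0.0, 0.0, -1.0]]
wrist_force: [-0.2, 0.7, 0.2]
gripper_width: 0.007
```

```bash
python3 tr.py .073 -.105 .2 pics/t8.png;  python3 - <<'E'
from h import *
from station import *
for i in (8,9):
    c=capture("side");cv2.imwrite(f"pics/s{i}.png",cv2.resize(c["frame"][150:310,170:370,::-1],None,fx=3.7,fy=3.7,interpolation=2))
    print([np.round(cen(k),2) for k in blobs(c,*Y,(200,220,260,280),1)])
E
```

```text
tray cen -0.11006342983993508 -0.07530774521318859 extent -0.1017944244463131 -0.035526127400425773
t 11.38 p [ 0.6447 -0.1831  0.2155] feeder [ 0.0751 -0.1056] F [-0.09  0.02 -0.05] w 0.0 J [ -2.  27.   7.  -0. -70. -98.]
target [ 0.6427 -0.1821  0.2   ] shift [0.0021 0.0006 0.0155] rot [ 0.     -0.0001  0.0007]
[array([218.92, 250.28])]
[array([218.92, 250.28])]
```

View pics/s9.png

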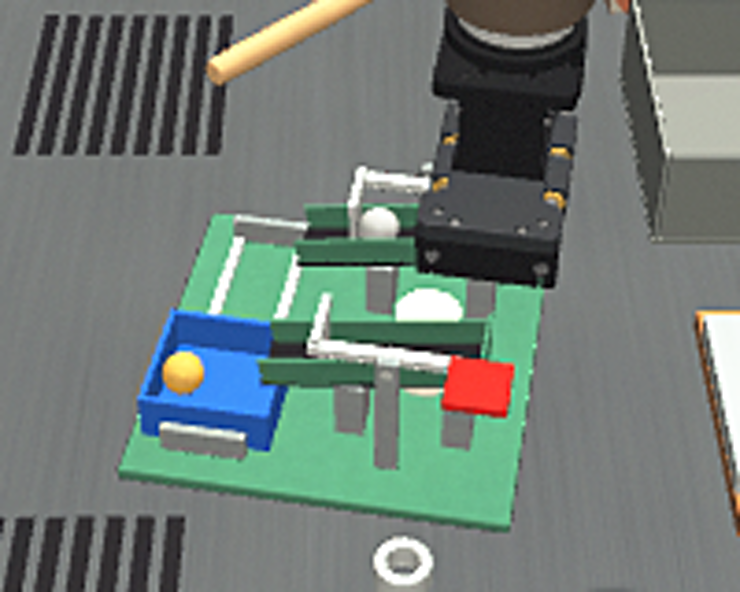

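View pics/t8.png

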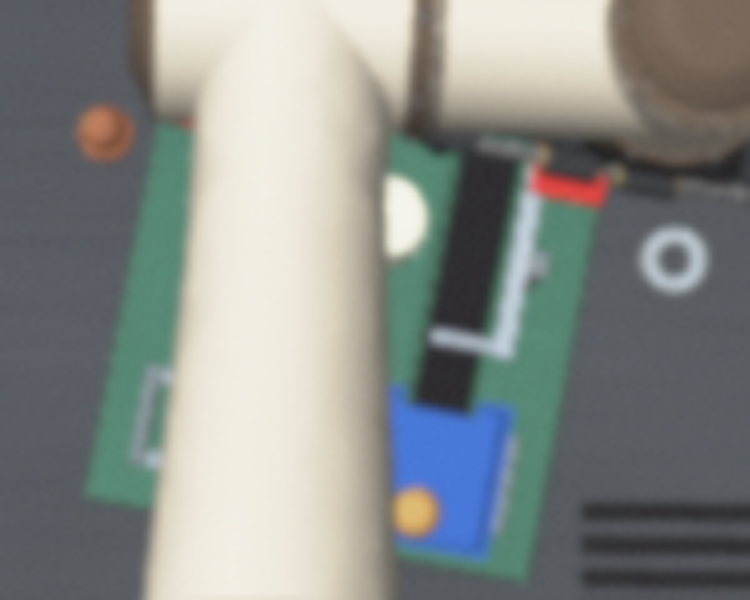

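The ball is at rest in the tray (182,373), and the same pixel position came back in two frames. The tray is at its stop, the right paddle is level and its gate is shut. The steel ball (380,222) is still behind its gate. The arm is clear.

```bash
python3 -c "
from station import *
print(finish_job())"
```

```text
the job is handed in; nothing more can be done
None
```

The brass ball is in the catch tray and the job is handed in, at about 11.5 s of the 35 s allowed. It was in the right lane, so I pushed the tray to the right stop. I then pressed the right paddle about 26 mm, let the ball roll in, and released the paddle.

**Last checks:**
- **Tray:** it met the stop at about 17 N. The last top view still shows its right wall at the stop, though the arm hid the tray's left part. For that reason the tray's end position rests on its visible right edge.
- **Brass ball:** at rest in the tray, at the same pixel position in two frames taken 0.05 s apart.
- **Right lever:** the paddle is level and the gate is shut.
- **Steel ball:** still behind its gate. Its paddle was hidden by the gripper in the last pictures, but the visible part of that lever and its gate looked unmoved.
- **Robot:** fingertips at about 215 mm, touching nothing, with the wrist force near zero.
- **Bystanders:** the finial, collar and tub looked unmoved. The hammer, brush, tape roll and rivet pot were not checked against their starting places; the arm's path stayed well away from them.

**One disagreement:** the stop came about 4 mm later than I expected from the finger thickness I had assumed. I went by the contact force instead.

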